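# Clip the filter plate back into the bench fume extractor

### The job

Take the pink filter plate by its black handle from the sloping stand and clip it into the seat of the cream fume extractor: with the plate tilted, hook its yellow-striped edge under the yellow-marked steel lip, press that edge back against the sprung brass bar, lower the other edge flat past the opposite steel catch, then let go so that the bar springs the plate under the catch. Lower the plate under control, do not let it fall into the seat, and leave the tray, jar, wax block and brush where they are.

Things in the scene. Friction and masses are not known exactly. Their poses are not given: they have to be found in the camera images.
- plate: Loose pink filter plate, 130 (x) x 150 (y) x 5 (z) mm, about 0.25 kg. Origin: centre of its underside; z: normal of its upper face. A yellow stripe marks the edge at -x. On its middle stands a black bar handle, 14 mm thick (x), 80 mm long (y), from z=5 to z=39 mm. It starts lying on the stand's 28 degree slope, striped edge low and away from the robot.
- toe (a point): Middle of the yellow-striped edge of the plate, at its underside (x=-65, z=0 mm in the plate's frame).
- grip (a point): Middle of the plate's handle at the height to grip (z=31 mm in the plate's frame, 8 mm below the handle's top). Axes as the plate's.
- stand: Fixed white sloping stand, base 150 x 170 mm, about 85 mm high, face sloping up by 28 degrees towards its +x, with a low ledge at the bottom of the slope that rises 4 mm above the face. Origin: centre of its underside; its low side (-x) faces away from the robot, give or take 15 degrees.
- extractor: Fixed cream fume extractor box, 240 (x) x 210 (y) x 76 (z) mm. Origin: centre of its underside. Its -x side (lip) faces away from the robot, give or take 15 degrees. Its top holds a rectangular seat with a flat black floor at z=60 mm. Side rails rise 10 mm above the floor and stand 160 mm apart (5 mm free on each side of the plate).
- seat (a point): Centre of the flat seat floor, axes as the extractor's. The plate is home when its origin lies here, axes parallel, stripe to -x. At the +x end a wall at x=+65 mm carries a fixed steel catch: free edge at x=+61 mm, underside 8 mm and top 12 mm above the floor. The plate's far edge passes the catch only while the plate is held 5 mm or more to -x of home (striped edge at x=-70 mm or less).
- lip (a point): Middle of the free edge, at its underside, of the yellow-marked steel lip at the seat's -x end (x=-56, z=12 mm in the seat's frame; lip top z=16). The lip overhangs the floor. The plate goes in under it only tilted, striped edge low, 15 to 30 degrees; flatten it as the edge goes deeper, to at most 15 degrees at full depth (x=-73).
- spring_bar (a joint): Travel (m) of the brass spring bar under the lip: 0 = fully out, its face at x=-63 mm in the seat's frame; it is pushed in towards -x by at most 10 mm (hard stop, face at x=-73 mm). The spring pushes back with 3 N at the start and 9 N at full travel. The bar is 150 mm long and covers 1 to 10 mm above the floor. With the plate home it reads about 0.002.
- cassette_tray: Loose pink tray 100 x 140 x 35 mm with blue-grey cassettes; leave it. Origin: centre of its underside.
- jar: Loose amber jar, diameter 60 mm, 90 mm high; leave it. Origin: centre of its underside.
- wax_block: Loose blue block 70 x 50 x 30 mm; leave it. Origin: centre of its underside.
- brush: Loose brush 170 mm long, lying between stand and extractor; leave it.
Things that resemble listed ones, but are neither listed nor needed, are in the scene too. What is shaped like the plate but orange or purple is not meant.

How it is judged:
By the outcome, as a careful person would: the job done as asked, in the order asked, and still so for the second after the job is handed in, with the robot touching nothing.
It also fails if it takes over 51 s, if anything falls off the work surface, if the arm or the gripper's body presses on something with over 40 N, if the wrist force passes 120 N, or if a joint passes its speed limit or range.

### The arm

A 7-joint arm with a two-finger parallel gripper is mounted at the origin on the work surface. World frame = base frame: x ahead of the robot, y to its left, z up, the work surface at z = 0. Lengths are in m, angles in rad, forces in N, time in s.
With the tool pointing down it reaches from about 0.35 to 0.9 m from the base axis. Payload 8.1 kg.
Tool frame: the origin (TCP) lies at the very end of the fingers, on their centre line; the grasp point (between the pads) lies 19 mm behind it; z points along the fingers, y is the line along which they close (so a half turn about z gives the same grasp; the last joint's range is limited). The gripper opens to 92 mm and grips with 3 to 60 N. Pads are 19 mm wide; open, the fingers measure 130 mm over their backs; the gripper's body (75 mm by 190 mm) begins 47 mm behind the grasp point.
Start: joints at [1.123, 0.434, 0.025, 1.573, -0.012, 1.134, -0.075], TCP at [0.211, -0.588, 0.227] pointing down, gripper open.
Joint ranges: [-2.62, 2.62], [-0.44, 2.09], [-1.27, 1.32], [0.08, 2.57], [-1.32, 4.46], [0.12, 2], [-2.74, 2.74]. Speed limits (rad/s): [2.22, 2.22, 3.01, 3.01, 3.14, 3.14, 3.14].

### API

Orientations are given as a rotation vector (axis times angle).
In Python, from rig import ctrl, imaging gives the robot as it stands. The module is installed in compiled form; this text tells all that it offers.
- The arm moves only by the shell command python3 -m creep 'ROWS' [FORCE]. ROWS is JSON, a list that holds one entry, the list of rows, each a list of 7 numbers: the turn, a rotation vector about the world's x, y, z in rad, then the shift along the world's x, y, z in mm, then the finger opening in mm, from 0 to 91.8. In form: [[[wx, wy, wz, tx, ty, tz, gripper], ...]]. A call has 1 to 20 rows; each row is the pose to reach, as a shift and turn from the pose commanded when the call began; what a row does not reach only later rows make up. A row lasts 1/12 s, in which the tool goes at most 41.7 mm and 7.16 degrees, less where a joint would pass 70% of its speed; a pose out of reach is approached as far as the arm can. A call with a gripper value outside its range is refused whole. The fingers move at their own pace and stop on an object; FORCE is the grip in N (left out, the last holds). Time passes only in rows, so rows that repeat a pose let the fingers close. It gives the time, the measured TCP pose, the force, the opening and the grip force at its end, in the units of the state.
- ctrl.get_obs(): the state, without advancing time (a new reading comes with each control period).
- imaging.capture(name): name is "side" or "top" or "wrist"; returns the picture (400x640x3 uint8, red, green, blue); there is no depth.
- imaging.calibration(name): a dict with "fx", "fy", "cx", "cy" (pixels), "k1" (the pictures are not rectified: a ray, as slopes to the right and down, at radius r is drawn at 1 + k1 r^2 times it, then the intrinsics apply), "camera_from_world" (4x4, takes a point from world to camera coordinates). Camera axes: x right, y down, z forward; pixel columns grow to the right and rows downward; lengths in m; the calibration is good to about 2 mm. A picture is of the moment at which its call begins: read the wrist's pose just before it. calibration takes no time and is no camera call; for the wrist camera it gives the pose at the moment of the call.
- ctrl.hand_in(): hands the job in; it is judged then, once.
The state is a dict: "time": time; "q": joint angles; "qvel": joint speeds; "joint_torque": joint torques, N m; "ee_pos": TCP position; "eef_rot": TCP orientation; "ft_force": force on the tool from outside, world axes, zero at the start; "torque": the same for the moment, N m; "gripper_width": opening from 0.0 (shut) to 1.0 (fully open); "grasp_force": force on a finger pad.
Only numpy, scipy, OpenCV 4.12 (cv2) and the standard library are available. Lean on these libraries where they do the work, as an engineer would, in place of code of your own. Each camera call takes 0.05 s, during which the arm holds its last target. There are 200 camera calls.

## Working session

There is one attempt and no reset: what is moved stays moved. The work goes in short steps, Python scripts to look and compute and a shell command to move; the robot and the scene stay as the last step left them, time stands still between calls to the robot, and variables do not carry over. Pictures are saved under pics/ and viewed, at most 12 in all, crops included, and the job is handed in when it is done.

```bash
mkdir -p pics; python3 - <<'E'
from rig import ctrl, imaging
import cv2,numpy as np
o=ctrl.get_obs();print(o['time'],o['ee_pos'],o['eef_rot'],o['gripper_width'])
for n in("top","side"):
    cv2.imwrite(f"pics/{n}.png",imaging.capture(n)[:,:,::-1])
    c=imaging.calibration(n);print(n,c)
E
```

```text
0.0 [ 0.21101609 -0.58778135  0.22596534] [-3.09360237e+00 -5.38556115e-01  6.88345465e-04] 0.9966922597259547
top {'fx': 363.76813322579517, 'fy': 363.76813322579517, 'cx': 323.9661905204042, 'cy': 204.62491722186627, 'k1': -0.06833527868116626, 'camera_from_world': array([[-0.00969611, -0.99993396,  0.00616866,  0.00112887],
       [-0.98487648,  0.00848255, -0.17305016,  0.5321837 ],
       [ 0.17298641, -0.00775328, -0.98489369,  0.92912604],
       [ 0.        ,  0.        ,  0.        ,  1.        ]])}
side {'fx': 466.374016178029, 'fy': 466.374016178029, 'cx': 317.63338102880454, 'cy': 202.52357870479364, 'k1': -0.04217011000542607, 'camera_from_world': array([[-0.91005119, -0.41413002,  0.01741121,  0.49383073],
       [-0.297996  ,  0.62449389, -0.72194582,  0.19758978],
       [ 0.28810625, -0.66219613, -0.6917305 ,  1.48775017],
       [ 0.        ,  0.        ,  0.        ,  1.        ]])}
```

View pics/top.png

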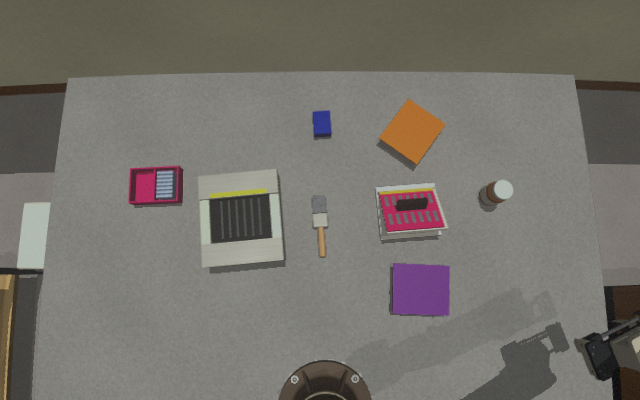

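View pics/side.png

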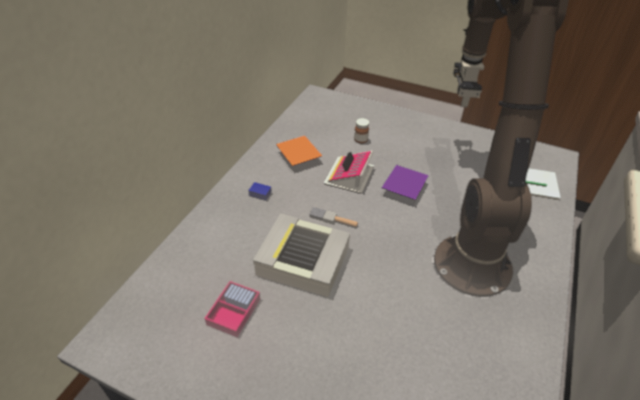

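The top picture shows the stand with the pink plate at about (411,212), its handle at (411,204) and its stripe on the far side at (407,191). The extractor is at about (241,218), with its yellow lip at (239,193). The side picture shows the handle at (348,161) and the lip at (285,242).

```bash
cat > h.py <<'E'
from rig import ctrl, imaging
import cv2,numpy as np
from scipy.optimize import least_squares
from scipy.spatial.transform import Rotation as R
def proj(c,P):
    P=np.atleast_2d(P);T=c["camera_from_world"];p=P@T[:3,:3].T+T[:3,3]
    s=p[:,:2]/p[:,2:];s=s*(1+c["k1"]*(s**2).sum(1,keepdims=True))
    return s*[c["fx"],c["fy"]]+[c["cx"],c["cy"]]
def onz(c,uv,z):
    return least_squares(lambda x:(proj(c,[x[0],x[1],z])[0]-uv),[0.5,0]).x
def tri(obs):  # [(c,uv),...]
    r=least_squares(lambda X:np.concatenate([proj(c,X)[0]-uv for c,uv in obs]),[0.5,0,0.05]);return r.x,np.abs(r.fun).max()
def crop(im,x0,y0,x1,y1,k):
    return cv2.resize(im[y0:y1,x0:x1],None,fx=k,fy=k,interpolation=cv2.INTER_CUBIC)
E
python3 - <<'E'
from h import *
t=imaging.calibration("top");s=imaging.calibration("side")
print("handle",tri([(t,[411,204]),(s,[348,161])]))
print("lip",tri([(t,[239,193]),(s,[285,242])]))
print("seat",onz(t,[241,218],.06),"stand",onz(t,[411,212],.05))
w=imaging.calibration("wrist");o=ctrl.get_obs()
T=np.linalg.inv(w["camera_from_world"]);Re=R.from_rotvec(o["eef_rot"]).as_matrix()
print("Rtool",Re.round(3));print("cam in tool",(Re.T@T[:3,:3]).round(3),Re.T@(T[:3,3]-o["ee_pos"]),w["fx"])
a=cv2.imread("pics/top.png");b=np.zeros((600,800,3),np.uint8)
x=crop(a,195,165,290,270,4);b[:x.shape[0],:x.shape[1]]=x
x=crop(a,370,180,450,245,5);b[:x.shape[0],390:390+x.shape[1]]=x
cv2.imwrite("pics/tc.png",b)
E
```

```text
handle (array([ 0.52674266, -0.23249541,  0.07090037]), np.float64(0.44231782337249115))
lip (array([0.55954561, 0.2207738 , 0.0643484 ]), np.float64(1.1515914477560045))
seat [0.49591372 0.21512459] stand [ 0.50948919 -0.23648618]
Rtool [[ 0.941  0.338 -0.001]
 [ 0.338 -0.941  0.001]
 [-0.    -0.001 -1.   ]]
cam in tool [[-0.    -0.956 -0.293]
 [ 1.    -0.     0.   ]
 [-0.    -0.293  0.956]] [ 0.07976445  0.0018179  -0.15764184] 338.98395726058754
```

View pics/tc.png

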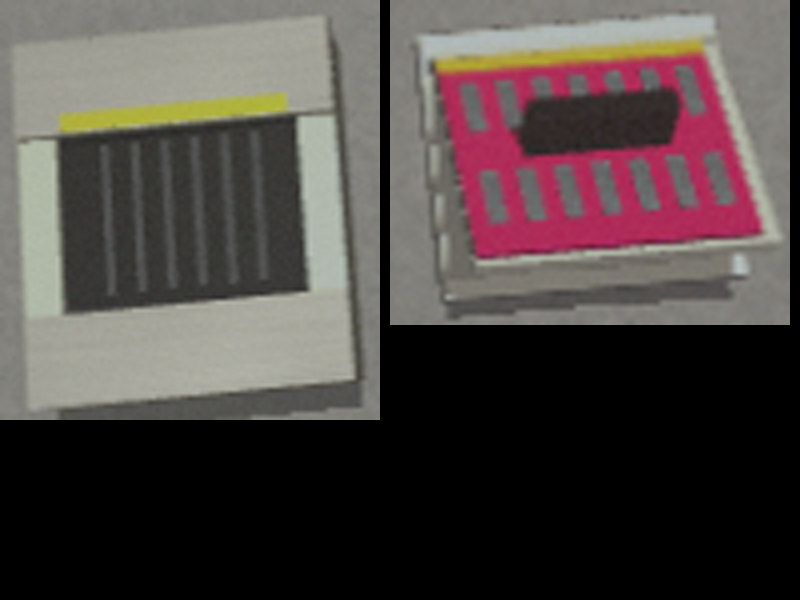

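The lip's yellow mark runs from (197,195) to (267,189) in the top picture. The plate's stripe runs from about (379,193) to (433,189) and the handle lies across the plate. Next I'll take wrist views.

```bash
python3 -m creep '[[[0,0,1.2,280,330,24,91],[0,0,1.2,280,330,24,91],[0,0,1.2,280,330,24,91],[0,0,1.2,280,330,24,91],[0,0,1.2,280,330,24,91],[0,0,1.2,280,330,24,91],[0,0,1.2,280,330,24,91],[0,0,1.2,280,330,24,91],[0,0,1.2,280,330,24,91],[0,0,1.2,280,330,24,91],[0,0,1.2,280,330,24,91],[0,0,1.2,280,330,24,91],[0,0,1.2,280,330,24,91],[0,0,1.2,280,330,24,91],[0,0,1.2,280,330,24,91],[0,0,1.2,280,330,24,91]]]'
cat > snap.py <<'E'
import sys,pickle
from h import *
c=imaging.calibration("wrist");im=imaging.capture("wrist")[:,:,::-1]
cv2.imwrite(f"pics/{sys.argv[1]}.png",im);pickle.dump(c,open(f"pics/{sys.argv[1]}.pkl","wb"))
o=ctrl.get_obs();print(o["time"],o["ee_pos"].round(4),o["qvel"].round(3).tolist(),o["q"].round(2).tolist())
E
python3 snap.py s1
```

```text
time: 1.43
ee_pos: [0.4902, -0.2597, 0.2506]
eef_rot: [-2.253, -2.189, 0.001]
ft_force: [0.1, -0.4, 0.5]
gripper_width: 0.992
grasp_force: 0.0
1.4833 [ 0.4904 -0.2595  0.2506] [-0.004, 0.001, -0.006, -0.001, -0.001, -0.001, -0.002] [0.67, 0.33, -0.38, 1.69, 0.13, 1.15, 0.23]
```

```bash
python3 -m creep '[[[0,0,0,0,100,0,91],[0,0,0,0,100,0,91],[0,0,0,0,100,0,91],[0,0,0,0,100,0,91],[0,0,0,0,100,0,91]]]'; python3 snap.py s2
python3 -m creep '[[[0,0,0,-20,360,0,91],[0,0,0,-20,360,0,91],[0,0,0,-20,360,0,91],[0,0,0,-20,360,0,91],[0,0,0,-20,360,0,91],[0,0,0,-20,360,0,91],[0,0,0,-20,360,0,91],[0,0,0,-20,360,0,91],[0,0,0,-20,360,0,91],[0,0,0,-20,360,0,91],[0,0,0,-20,360,0,91],[0,0,0,-20,360,0,91],[0,0,0,-20,360,0,91]]]';python3 snap.py e1
python3 -m creep '[[[0,0,0,0,100,0,91],[0,0,0,0,100,0,91],[0,0,0,0,100,0,91],[0,0,0,0,100,0,91],[0,0,0,0,100,0,91]]]'; python3 snap.py e2
python3 - <<'E'
from h import *
a,b=[cv2.imread(f"pics/s{i}.png") for i in(1,2)]
cv2.imwrite("pics/ss.png",cv2.resize(np.vstack([a,b]),(480,600)))
E
```

```text
time: 1.9
ee_pos: [0.4911, -0.1578, 0.251]
eef_rot: [2.248, 2.193, -0.0]
ft_force: [-1.2, 0.5, -0.5]
gripper_width: 0.992
grasp_force: 0.0
1.95 [ 0.491  -0.1591  0.2509] [0.016, 0.008, 0.018, -0.007, 0.001, 0.001, -0.0] [0.55, 0.27, -0.43, 1.77, 0.13, 1.12, 0.06]
time: 3.03
ee_pos: [0.4721, 0.1993, 0.2505]
eef_rot: [2.254, 2.188, -0.001]
ft_force: [-0.6, 0.5, 0.2]
gripper_width: 0.99
grasp_force: 0.0
3.0833 [0.472  0.1995 0.2506] [-0.002, -0.003, -0.008, -0.001, -0.002, 0.001, -0.004] [-0.02, 0.3, -0.61, 1.77, 0.19, 1.13, -0.72]
time: 3.5
ee_pos: [0.4715, 0.3014, 0.2505]
eef_rot: [2.25, 2.192, -0.001]
ft_force: [0.8, -0.7, 0.5]
gripper_width: 0.99
grasp_force: 0.0
3.55 [0.4718 0.3002 0.2505] [0.017, -0.009, 0.013, 0.009, -0.001, 0.001, -0.0] [-0.2, 0.38, -0.63, 1.66, 0.24, 1.18, -0.92]
```

View pics/ss.png

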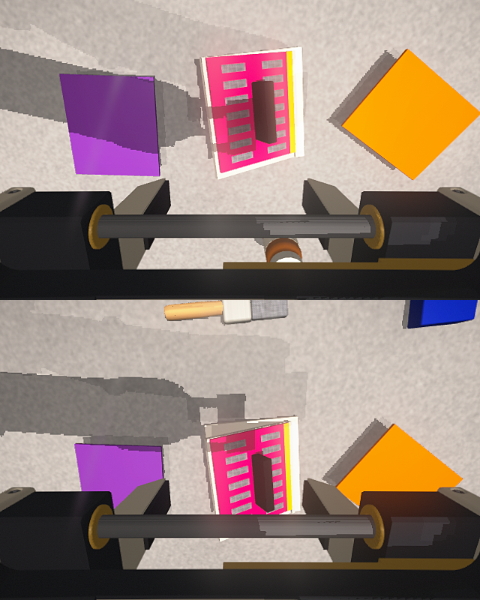

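The stacked wrist views show the plate at about (250,110) in the upper view and (250,465) in the lower one. The second view is cut off by the gripper body. I'll enlarge both, and the extractor views too.

```bash
python3 - <<'E'
from h import *
import pickle
a,b=[cv2.imread(f"pics/s{i}.png") for i in(1,2)]
o=np.zeros((540,800,3),np.uint8)
x=crop(a,265,55,407,245,2.8);o[:x.shape[0],:x.shape[1]]=x
x=crop(b,265,145,405,280,2.8);o[:x.shape[0],400:400+x.shape[1]]=x
cv2.imwrite("pics/sc.png",o)
o=np.zeros((600,800,3),np.uint8)
for i in(1,2):
    c=pickle.load(open(f"pics/e{i}.pkl","rb"));P=np.array([[.505+sx*.095,.218+sy*.1,.07] for sx in(-1,1) for sy in(-1,1)])
    p=proj(c,P);lo=np.maximum(p.min(0).astype(int),0);hi=np.minimum(p.max(0).astype(int),[640,400]);k=min(400/(hi-lo)[0],600/(hi-lo)[1])
    print(i,lo,hi,k);x=crop(cv2.imread(f"pics/e{i}.png"),*lo,*hi,k)[:600,:400];o[:x.shape[0],400*i-400:400*i-400+x.shape[1]]=x
cv2.imwrite("pics/ec.png",o)
E
```

```text
1 [242  43] [450 249] 1.9230769230769231
2 [252 155] [441 328] 2.1164021164021163
```

View pics/sc.png

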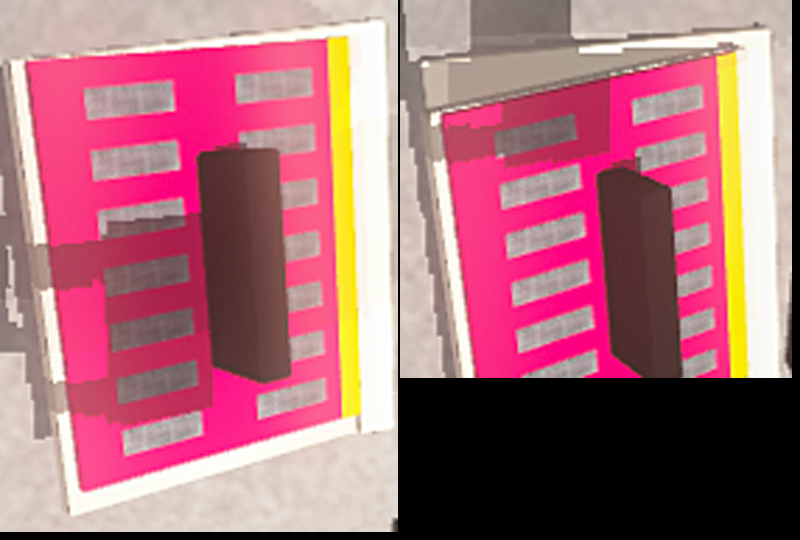

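View pics/ec.png

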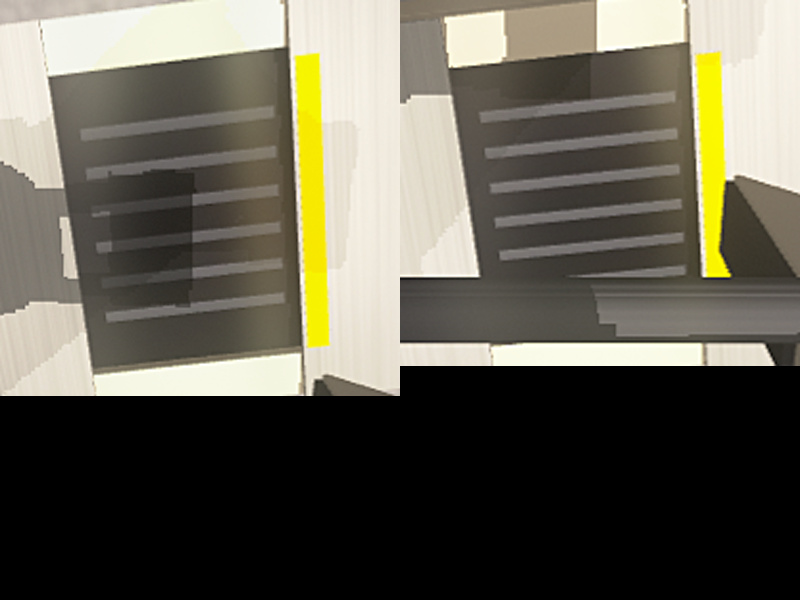

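In the s1 crop the plate's corners are at (26,62), (348,36), (358,415) and (82,491), and the handle spans 198–290 × 150–382. In the e1 crop the dark seat opening has corners (50,76), (287,48), (302,353) and (94,374), with the lip to the right of it. Now I'll fit both poses.

```bash
cat > fit.py <<'E'
from h import *
import pickle
L=lambda n:pickle.load(open(f"pics/{n}.pkl","rb"))
s1,s2,e1,e2=map(L,("s1","s2","e1","e2"));t=imaging.calibration("top")
def X(v): return R.from_rotvec(v[3:]).as_matrix(),v[:3]
P1=[((65,-75,5),(26,62)),((-65,-75,5),(348,36)),((-65,75,5),(358,415)),((65,75,5),(82,491)),((-7,-40,39),(278,151)),((-7,40,39),(291,376)),((7,40,39),(262,382)),((7,-40,5),(198,153)),((7,40,5),(212,368))]
P2=[((65,-75,5),(43,112)),((-65,-75,5),(335,52)),((7,-40,5),(197,172)),((-7,-40,39),(272,190)),((7,40,5),(211,355)),((7,40,39),(248,378))]
def fp(v):
    Rm,p=X(v);r=[]
    for c,S,off in((s1,P1,(265,55)),(s2,P2,(265,145))):
        q=np.array([a for a,_ in S])*1e-3@Rm.T+p
        r.append(proj(c,q)-(np.array([b for _,b in S])/2.8+off))
    return np.vstack(r).ravel()
R0=R.from_euler('z',180,degrees=True)*R.from_euler('y',-28,degrees=True)
f=least_squares(fp,np.r_[.51,-.235,.06,R0.as_rotvec()],loss='soft_l1')
print("plate res",fp(f.x).reshape(-1,2).round(1).tolist());Rp,p=X(f.x)
print("plate",p.round(4),"axes\n",Rp.round(3))
print("tilt",np.degrees(np.arccos(Rp[2,2])),"yaw of -x",np.degrees(np.arctan2(-Rp[1,0],-Rp[0,0])),"y-axis z",Rp[2,1])
def fe(v):
    c,s=np.cos(v[3]),np.sin(v[3]);Rm=np.array([[-c,s,0],[-s,-c,0],[0,0,1]])
    g=lambda S:np.array(S)*1e-3@Rm.T+v[:3]
    A=proj(e1,g([(61,-80,11),(-56,-80,11),(-56,80,11),(61,80,11)]))-(np.array([(50,76),(287,48),(302,353),(94,374)])/1.923+(242,43))
    B=proj(e2,g([(61,-80,11),(-56,-80,11),(-56,v[4],12),(61,v[5],12)]))-(np.array([(50,68),(288,43),(301,277),(81,277)])/2.116+(252,155))
    # top: yellow/dark boundary ends & dark quad (x 4, off 195,165)
    C=proj(t,g([(-56,-80,11),(61,-80,11),(61,80,11)]))-(np.array([(60,137),(65,314),(308,290)])/4+(195,165))
    return np.r_[A.ravel(),B.ravel(),C.ravel()]
f2=least_squares(fe,[.5,.215,.06,.1,50,50],loss='soft_l1');v=f2.x
print("seat res",fe(v).reshape(-1,2).round(1).tolist());print("seat",v[:3].round(4),"yaw",np.degrees(v[3]),v[4:])
c,s=np.cos(v[3]),np.sin(v[3]);Re=np.array([[-c,s,0],[-s,-c,0],[0,0,1]])
pickle.dump((Rp,p,Re,v[:3]),open("pose.pkl","wb"))
E
python3 fit.py
```

```text
plate res [[0.9, -0.0], [0.1, 0.7], [1.0, -0.7], [0.3, -0.1], [0.4, -1.1], [0.3, 0.5], [-1.0, 1.3], [-2.1, 0.3], [-0.9, 0.0], [0.3, 0.6], [0.4, -0.2], [-1.7, -0.5], [-0.1, -2.2], [-1.3, -0.8], [1.8, 3.6]]
plate [ 0.5188 -0.2362  0.0475] axes
 [[-0.888  0.071  0.454]
 [-0.062 -0.997  0.035]
 [ 0.456  0.003  0.89 ]]
tilt 27.10676561327955 yaw of -x 3.9638092084912158 y-axis z 0.0032722240463635387
seat res [[-0.1, 0.6], [0.3, -0.1], [-0.5, -0.3], [-0.2, 0.2], [-0.2, -0.0], [0.2, -0.4], [-0.3, 0.0], [-0.1, 0.0], [-0.6, -0.9], [-0.0, -1.0], [0.7, -0.6]]
seat [0.4989 0.2147 0.0569] yaw 4.85704007142796 [49.37108023 36.46826327]
```

```bash
cat > tgt.py <<'E'
from h import *
import pickle
Rp,p,Re,s=pickle.load(open("pose.pkl","rb"))
def plate_R(yawneg,th): # yaw of -x (deg), tilt stripe-low
    return (R.from_euler('z',180+yawneg,degrees=True)*R.from_euler('y',-th,degrees=True)).as_matrix()
G=np.array([[0,-1,0],[-1,0,0],[0,0,-1.]])  # tool axes in plate frame
def delta(Rt,pt):
    o=ctrl.get_obs();Rc=R.from_rotvec(o["eef_rot"])
    return (R.from_matrix(Rt)*Rc.inv()).as_rotvec().round(3),((pt-o["ee_pos"])*1e3).round(1)
E
python3 - <<'E'
from tgt import *
Rt=plate_R(3.96,27.5);n=Rt[:,2]
for h in(.103,.013): print(p+n*h,*delta(Rt@G,p+n*h))
E
```

```text
[ 0.56619982 -0.23295357  0.13889967] [-0.009  0.48   0.095] [  94.4 -533.2 -111.6]
[ 0.52474166 -0.23582353  0.05906869] [-0.009  0.48   0.095] [  52.9 -536.1 -191.4]
```

```bash
python3 -m creep '[[[0,0.1,0,20,-110,0,65],[0,0.2,0.05,40,-220,0,65],[-0.01,0.48,0.095,80,-350,-20,65],[-0.01,0.48,0.095,94,-533,-60,65],[-0.01,0.48,0.095,94,-533,-112,65],[-0.01,0.48,0.095,94,-533,-112,65],[-0.01,0.48,0.095,94,-533,-112,65],[-0.01,0.48,0.095,94,-533,-112,65],[-0.01,0.48,0.095,94,-533,-112,65],[-0.01,0.48,0.095,94,-533,-112,65],[-0.01,0.48,0.095,94,-533,-112,65],[-0.01,0.48,0.095,94,-533,-112,65],[-0.01,0.48,0.095,94,-533,-112,65],[-0.01,0.48,0.095,94,-533,-112,65],[-0.01,0.48,0.095,94,-533,-112,65],[-0.01,0.48,0.095,94,-533,-112,65],[-0.01,0.48,0.095,94,-533,-112,65],[-0.01,0.48,0.095,94,-533,-112,65]]]'
python3 snap.py g1
python3 - <<'E'
from tgt import *
Rt=plate_R(3.96,27.5);n=Rt[:,2]
print(delta(Rt@G,p+n*.013))
b=cv2.imread("pics/g1.png")
cv2.imwrite("pics/top2.png",imaging.capture("top")[:,:,::-1])
c=imaging.calibration("wrist");print(proj(c,p+n*.039+Rt[:,:2]@np.array([[7,40],[7,-40],[-7,40],[-7,-40]]).T.T[0]*1e-3))
E
```

```text
time: 5.05
ee_pos: [0.5653, -0.23, 0.1395]
eef_rot: [-1.888, -2.03, 0.494]
ft_force: [-0.5, 1.3, 0.6]
gripper_width: 0.708
grasp_force: 0.0
5.1 [ 0.5654 -0.2299  0.1395] [-0.004, 0.002, 0.004, -0.002, 0.004, -0.002, 0.0] [0.45, 0.82, -0.45, 1.27, 0.38, 1.61, 0.05]
(array([-0.001,  0.001, -0.003]), array([-40.7,  -6. , -80.4]))
[[304.60939437 268.06143084]]
```

View pics/g1.png

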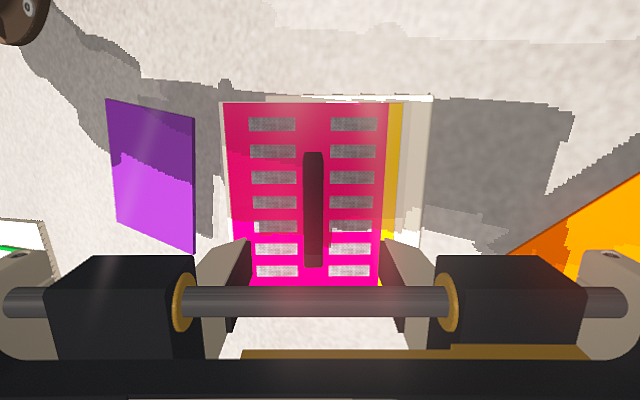

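The handle at (313,210) is centred between the fingers and square to them, which matches the fit. Now descend and grip.

```bash
python3 -m creep '[[[0,0,0,-14,-2,-27,65],[0,0,0,-27,-4,-53,65],[0,0,0,-34,-5,-68,65],[0,0,0,-41,-6,-80,65],[0,0,0,-41,-6,-80,65],[0,0,0,-41,-6,-80,65],[0,0,0,-41,-6,-80,0],[0,0,0,-41,-6,-80,0],[0,0,0,-41,-6,-80,0],[0,0,0,-41,-6,-80,0],[0,0,0,-41,-6,-80,0],[0,0,0,-41,-6,-80,0],[0,0,0,-41,-6,-80,0],[0,0,0,-41,-6,-80,0],[0,0,0,-41,-6,-80,0],[0,0,0,-41,-6,-80,0]]]' 50
```

```text
time: 6.48
ee_pos: [0.5233, -0.2373, 0.0593]
eef_rot: [-1.888, -2.027, 0.497]
ft_force: [-3.3, 0.3, 5.6]
gripper_width: 0.15
grasp_force: 50.0
```

```bash
python3 -m creep '[[[0,0,0,4,0,8,0],[0,0,0,9,1,18,0],[0,0,0,14,1,28,0],[0,0,0,18,1,50,0],[0,0,0,18,1,80,0],[0,0,0,18,1,110,0],[0,0,0,18,1,130,0],[0,0,0,18,1,130,0],[0,0,0,18,1,130,0],[0,0,0,18,1,130,0]]]'
python3 snap.py c1
python3 - <<'E'
from h import *
a=cv2.imread("pics/c1.png");cv2.imwrite("pics/c1c.png",crop(a,200,80,440,300,2.7)[:600])
o=ctrl.get_obs();print(R.from_rotvec(o["eef_rot"]).as_matrix().round(3),o["gripper_width"],o["ft_force"])
E
```

```text
time: 7.32
ee_pos: [0.5422, -0.2361, 0.1882]
eef_rot: [-1.889, -2.028, 0.496]
ft_force: [0.0, -0.3, -2.8]
gripper_width: 0.152
grasp_force: 50.0
7.3667 [ 0.5418 -0.2361  0.1876] [0.001, 0.009, 0.002, 0.006, 0.001, 0.002, 0.0] [0.48, 0.75, -0.46, 1.28, 0.36, 1.66, 0.07]
[[-0.071  0.884 -0.462]
 [ 0.997  0.063 -0.032]
 [ 0.001 -0.463 -0.886]] 0.1442758248141587 [ 0.47839417  0.05586516 -3.37863869]
```

View pics/c1c.png

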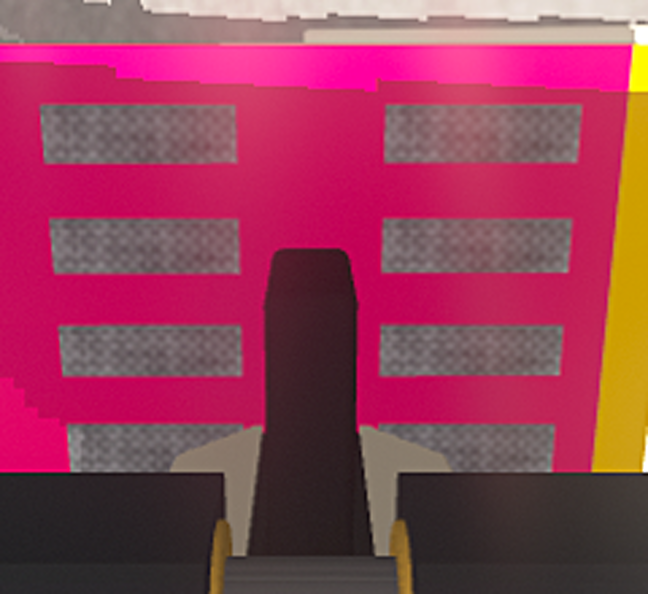

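The plate is held by its handle. In the crop the handle's end top corners are at (265,305) and (356,305), its base corners at (274,250) and (347,250), and the plate's side edge is at row 44. I'll fit the plate in the tool frame and compute waypoints.

```bash
cat >> tgt.py <<'E'
def way(m,th,tx,tz,yaw=np.degrees(np.arctan2(-Re[1,0],-Re[0,0])),sz=.060,dy=0):
    """plate tilt th, toe at (tx,tz) mm in seat frame -> turn, shift from now. m = plate origin in tool (m)"""
    Rt=plate_R(yaw,th);S=np.array([s[0],s[1],sz])
    toe=S+Re@(np.array([tx,dy,tz])*1e-3);pl=toe-Rt@[-.065,0,0]
    return delta(Rt@G,pl-Rt@G@m)
def now(m,sz=.060):
    o=ctrl.get_obs();Rc=R.from_rotvec(o["eef_rot"]).as_matrix();Rt=Rc@G.T;pl=o["ee_pos"]+Rc@m
    S=np.array([s[0],s[1],sz]);toe=Re.T@(pl+Rt@[-.065,0,0]-S);heel=Re.T@(pl+Rt@[.065,0,0]-S)
    print("t",round(o["time"],2),"toe",(toe*1e3).round(1),"heel",(heel*1e3).round(1),"F",(Re.T@o["ft_force"]).round(1),"M",(Re.T@o["torque"]).round(2),"w",round(o["gripper_width"],3))
E
python3 - <<'E'
from tgt import *
c=pickle.load(open("pics/c1.pkl","rb"));o=ctrl.get_obs();Rc=R.from_rotvec(o["eef_rot"]).as_matrix()
pts=np.array([(7,-40,39),(-7,-40,39),(7,-40,5),(-7,-40,5),(0,-75,5)])*1e-3
px=np.array([(265,305),(356,305),(274,250),(347,250),(320,44)])/2.7+(200,80)
def f(v,full=0):
    Rt=Rc@G.T@R.from_rotvec([v[3],0,0]).as_matrix();P=o["ee_pos"]+Rc@v[:3]+pts@Rt.T
    d=proj(c,P)-px;d[4,0]=0;return d.ravel()
for fix in(1,0):
    r=least_squares(lambda v:f(np.r_[v[:3],0 if fix else v[3]]),[0,0,.012,0]);print(r.x.round(4),r.fun.round(1).tolist())
m=np.array([r.x[0],0,.0125])
print(s, R.from_matrix(Re).as_rotvec())
now(m)
for a in((25,-45,90),(25,-45,25)): print(a,*way(m,*a))
E
```

```text
[0.002  0.0012 0.0061 0.    ] [-1.2, -0.6, 1.4, -0.7, -1.1, 0.4, 0.9, 0.4, 0.0, 0.7]
[ 0.002   0.0012  0.0092 -0.0247] [-0.9, 0.0, 1.0, -0.0, -0.9, -0.4, 0.8, -0.5, 0.0, 0.8]
[0.49887173 0.21465594 0.05690746] [-0.         -0.         -3.05682131]
t 7.37 toe [-56.5 451.4  86.5] heel [ 58.7 449.9 146.7] F [-0.5 -0.  -3.4] M [ 0.03  0.95 -0.02] w 0.144
(25, -45, 90) [ 0.002 -0.045  0.014] [-51.4 448.    1.2]
(25, -45, 25) [ 0.002 -0.045  0.014] [-51.4 448.  -63.8]
```

```bash
python3 -m creep '[[[0,0,0,-5,30,0,0],[0,-0.01,0,-10,65,0,0],[0,-0.01,0,-15,100,0,0],[0,-0.02,0,-20,135,0,0],[0,-0.02,0,-25,170,0,0],[0,-0.03,0.01,-28,205,0,0],[0,-0.03,0.01,-32,240,0,0],[0,-0.04,0.01,-36,275,0,0],[0,-0.045,0.014,-40,310,0,0],[0,-0.045,0.014,-44,345,0,0],[0,-0.045,0.014,-48,380,0,0],[0,-0.045,0.014,-51,410,0,0],[0.002,-0.045,0.014,-51,435,0,0],[0.002,-0.045,0.014,-51,448,0,0],[0.002,-0.045,0.014,-51,448,-20,0],[0.002,-0.045,0.014,-51,448,-40,0],[0.002,-0.045,0.014,-51,448,-60,0],[0.002,-0.045,0.014,-51,448,-60,0],[0.002,-0.045,0.014,-51,448,-60,0]]]'
python3 - <<'E'
from tgt import *
m=np.array([.002,0,.009])
now(m)
for n in("side","top"):
    cv2.imwrite(f"pics/{n}3.png",imaging.capture(n)[:,:,::-1])
a=cv2.imread("pics/side3.png");cv2.imwrite("pics/p3.png",crop(a,220,160,400,310,4))
for a in((25,-46,6),(25,-46,2)): print(a,*way(m,*a))
E
```

```text
time: 8.95
ee_pos: [0.4906, 0.2105, 0.1276]
eef_rot: [-1.902, -2.068, 0.463]
ft_force: [-0.7, 0.4, -2.4]
gripper_width: 0.146
grasp_force: 50.0
t 8.95 toe [-46.5   1.6  31.9] heel [71.2  1.4 87.1] F [ 0.6 -0.5 -2.4] M [-0.02  0.91  0.02] w 0.146
(25, -46, 6) [0.    0.002 0.001] [ -1.7   0.3 -27.8]
(25, -46, 2) [0.    0.002 0.001] [ -1.7   0.3 -31.8]
```

View pics/p3.png

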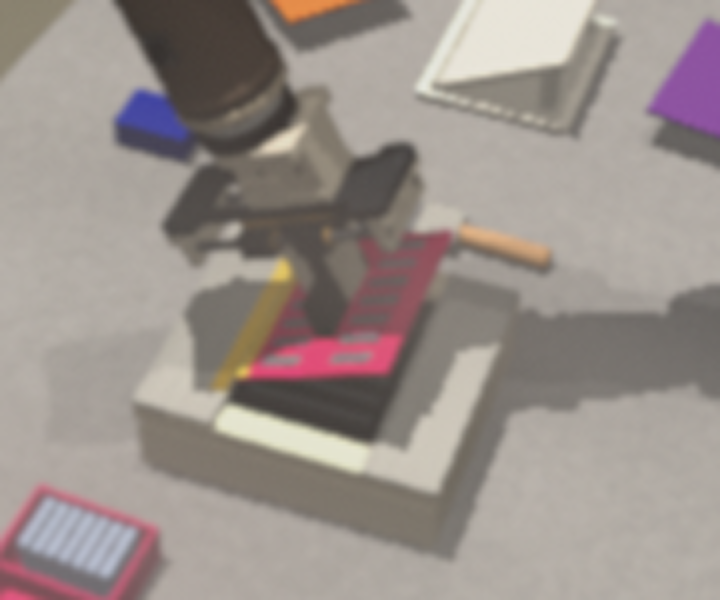

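The side view shows the plate tilted with its stripe (240,372) low and beside the yellow lip (225,385). It lies between the rails, so I'll descend towards the floor.

```bash
cat > n.py <<'E'
from tgt import *
import sys
m=np.array([.002,0,.009]);now(m)
for a in sys.argv[1:]: print(a,*way(m,*map(float,a.split(","))))
E
python3 -m creep '[[[0,0.002,0,-1,0,-8,0],[0,0.002,0,-1,0,-16,0],[0,0.002,0,-1,0,-22,0],[0,0.002,0,-1,0,-25,0],[0,0.002,0,-1,0,-25,0],[0,0.002,0,-1,0,-25,0]]]'; python3 n.py 25,-46,2
```

```text
time: 9.55
ee_pos: [0.4901, 0.2117, 0.1036]
eef_rot: [-1.901, -2.069, 0.461]
ft_force: [0.3, -0.1, -2.6]
gripper_width: 0.149
grasp_force: 50.0
t 9.55 toe [-46.1   0.2   7.9] heel [71.7  0.1 63. ] F [-0.3  0.1 -2.6] M [0.02 0.9  0.03] w 0.149
25,-46,2 [ 0.001 -0.001  0.   ] [-0.1  0.2 -6. ]
```

```bash
python3 -m creep '[[[0,0,0,0,0,-1,0],[0,0,0,0,0,-2,0],[0,0,0,0,0,-2,0],[0,0,0,0,0,-2,0]]]'; python3 n.py 25,-46,2;python3 -m creep '[[[0,0,0,0,0,-1,0],[0,0,0,0,0,-2,0],[0,0,0,0,0,-2,0],[0,0,0,0,0,-2,0]]]'; python3 n.py 25,-46,0
```

```text
time: 9.88
ee_pos: [0.4903, 0.2118, 0.1018]
eef_rot: [-1.902, -2.069, 0.46]
ft_force: [-0.2, -0.2, -2.0]
gripper_width: 0.149
grasp_force: 50.0
t 9.88 toe [-46.3   0.2   6.2] heel [71.5  0.1 61.2] F [ 0.3  0.2 -2. ] M [0.04 0.88 0.02] w 0.149
25,-46,2 [ 0.001 -0.     0.   ] [-0.3  0.1 -4.2]
time: 10.22
ee_pos: [0.4902, 0.2117, 0.0997]
eef_rot: [-1.901, -2.069, 0.46]
ft_force: [-0.5, -0.5, -2.8]
gripper_width: 0.148
grasp_force: 50.0
t 10.22 toe [-46.2   0.2   4. ] heel [71.6  0.2 59. ] F [ 0.6  0.4 -2.8] M [0.03 0.93 0.02] w 0.148
25,-46,0 [ 0.001 -0.001  0.   ] [-0.2  0.2 -4.1]
```

Continue down in 1 mm steps to touch the floor.

```bash
for i in 1 ; do python3 -m creep '[[[0,0,0,0,0,-1,0],[0,0,0,0,0,-2,0],[0,0,0,0,0,-2,0],[0,0,0,0,0,-2,0]]]' >/dev/null; python3 n.py; done; python3 -m creep '[[[0,0,0,0,0,-1,0],[0,0,0,0,0,-1,0],[0,0,0,0,0,-1,0]]]' >/dev/null; python3 n.py;  python3 -m creep '[[[0,0,0,0,0,-1,0],[0,0,0,0,0,-1,0],[0,0,0,0,0,-1,0]]]' >/dev/null; python3 n.py
```

```text
t 10.55 toe [-46.2   0.2   2. ] heel [71.6  0.2 57. ] F [-0.5 -0.1 -3.4] M [0.01 0.93 0.02] w 0.148
t 10.8 toe [-46.3   0.1   1.1] heel [71.5  0.1 56.1] F [-0.9  0.4 -1.9] M [-0.    0.94 -0.03] w 0.153
t 11.05 toe [-46.2   0.1   0.8] heel [71.6  0.1 55.8] F [2.3 1.4 5. ] M [0.23 0.12 0.1 ] w 0.147
```

Floor contact is at +0.8 on my scale. I'll lift slightly and hook the stripe under the lip.

```bash
python3 -m creep '[[[0,0,0,0,0,2,0],[0,0,0,3,0.3,2.5,0],[0,0,0,6,0.5,2.5,0],[0,0,0,9,0.8,2.5,0],[0,0,0,12,1,2.5,0],[0,0,0,13.7,1.2,2.5,0],[0,0,0,13.7,1.2,2.5,0],[0,0,0,13.7,1.2,2.5,0]]]'; python3 n.py 18,-63,2.2 13,-70,2.2
```

```text
time: 11.72
ee_pos: [0.5039, 0.213, 0.098]
eef_rot: [-1.901, -2.069, 0.46]
ft_force: [0.1, 0.2, -3.0]
gripper_width: 0.147
grasp_force: 50.0
t 11.72 toe [-59.9   0.2   2.4] heel [57.9  0.1 57.4] F [-0.1 -0.2 -3. ] M [0.15 0.73 0.01] w 0.147
18,-63,2.2 [ 0.011 -0.123  0.   ] [-0.9  0.  -7.2]
13,-70,2.2 [ 0.018 -0.209  0.   ] [  3.8   0.4 -12.4]
```

```bash
python3 -m creep '[[[0.004,-0.04,0,0,0,-2.4,0],[0.007,-0.08,0,-0.5,0,-4.8,0],[0.011,-0.123,0,-0.9,0,-7.2,0],[0.011,-0.123,0,-0.9,0,-7.2,0],[0.011,-0.123,0,-0.9,0,-7.2,0]]]'; python3 n.py 13,-67,2.2 13,-70,2.2
```

```text
time: 12.13
ee_pos: [0.5015, 0.2129, 0.0912]
eef_rot: [-1.967, -2.143, 0.341]
ft_force: [-3.7, -0.5, -2.9]
gripper_width: 0.146
grasp_force: 50.0
t 12.13 toe [-61.5  -0.    2.5] heel [62.1  0.1 42.8] F [ 3.7  0.2 -2.9] M [-0.07 -0.27  0.01] w 0.146
13,-67,2.2 [ 0.008 -0.088 -0.001] [ 3.2  0.3 -5.6]
13,-70,2.2 [ 0.008 -0.088 -0.001] [ 6.2  0.5 -5.6]
```

```bash
python3 -m creep '[[[0.002,-0.03,0,1.3,0.1,-1.9,0],[0.005,-0.06,0,2.6,0.2,-3.7,0],[0.008,-0.088,0,4,0.3,-5.6,0],[0.008,-0.088,0,4,0.3,-5.6,0],[0.008,-0.088,0,4,0.3,-5.6,0]]]'; python3 n.py 10,-70,2.2 10,-72,2.2
```

```text
time: 12.55
ee_pos: [0.5052, 0.2132, 0.0855]
eef_rot: [-2.013, -2.193, 0.252]
ft_force: [-6.9, -1.2, 0.3]
gripper_width: 0.149
grasp_force: 50.0
t 12.55 toe [-67.5  -0.    2.1] heel [59.1  0.1 31.5] F [7.  0.6 0.3] M [ 0.14 -1.18 -0.04] w 0.149
10,-70,2.2 [ 0.005 -0.054 -0.001] [ 1.3  0.1 -3.2]
10,-72,2.2 [ 0.005 -0.054 -0.001] [ 3.3  0.3 -3.2]
```

```bash
python3 -m creep '[[[0.002,-0.027,0,1.8,0.2,-1.6,0],[0.005,-0.054,0,3.6,0.3,-3.2,0],[0.005,-0.054,0,3.6,0.3,-3.2,0],[0.005,-0.054,0,3.6,0.3,-3.2,0]]]'; python3 n.py 5,-72,1.5 0,-72,1
```

```text
time: 12.88
ee_pos: [0.5077, 0.2133, 0.0821]
eef_rot: [-2.039, -2.222, 0.197]
ft_force: [-10.5, -0.6, 1.3]
gripper_width: 0.148
grasp_force: 50.0
t 12.88 toe [-71.1   0.    1.8] heel [56.9  0.2 24.6] F [10.6 -0.2  1.3] M [ 0.08 -2.07  0.09] w 0.148
5,-72,1.5 [ 0.008 -0.089 -0.001] [-0.6  0.  -5.9]
0,-72,1 [ 0.015 -0.176 -0.001] [ -1.7  -0.1 -12.1]
```

```bash
python3 -m creep '[[[0.002,-0.022,0,-0.1,0,-1.5,0],[0.004,-0.044,0,-0.2,0,-3,0],[0.006,-0.066,0,-0.4,0,-4.5,0],[0.008,-0.089,0,-0.5,0,-5.9,0],[0.008,-0.089,0,-0.5,0,-5.9,0],[0.008,-0.089,0,-0.5,0,-5.9,0]]]'; python3 n.py 1,-72,0.8 0,-72,0.8
```

```text
time: 13.38
ee_pos: [0.5065, 0.2132, 0.076]
eef_rot: [-2.083, -2.27, 0.1]
ft_force: [-13.4, -0.9, 4.9]
gripper_width: 0.148
grasp_force: 50.0
t 13.38 toe [-71.4  -0.    1.3] heel [58.1  0.1 12.7] F [13.4 -0.2  4.9] M [ 0.2  -2.69  0.02] w 0.148
1,-72,0.8 [ 0.006 -0.07  -0.001] [-0.3  0.  -5.1]
0,-72,0.8 [ 0.008 -0.088 -0.001] [-0.5  0.  -6.2]
```

```bash
python3 -m creep '[[[0.002,-0.022,0,-0.1,0,-1.4,0],[0.004,-0.044,0,-0.3,0,-2.9,0],[0.006,-0.066,0,-0.5,0,-4.4,0],[0.008,-0.088,0,-0.6,0,-5.8,0],[0.008,-0.088,0,-0.6,0,-5.8,0],[0.008,-0.088,0,-0.6,0,-5.8,0]]]'; python3 n.py 0,-71.5,0.8
python3 - <<'E'
from h import *
for n in("side","top","wrist"):cv2.imwrite(f"pics/{n}4.png",imaging.capture(n)[:,:,::-1])
a=crop(cv2.imread("pics/side4.png"),240,200,360,300,4);b=crop(cv2.imread("pics/top4.png"),190,160,290,275,3.2)
o=np.zeros((400,800,3),np.uint8);o[:a.shape[0],:a.shape[1]]=a;o[:b.shape[0],480:480+b.shape[1]]=b;cv2.imwrite("pics/p4.png",o)
E
```

```text
time: 13.88
ee_pos: [0.5057, 0.2132, 0.0701]
eef_rot: [2.123, 2.315, 0.0]
ft_force: [-15.7, -3.3, 7.0]
gripper_width: 0.15
grasp_force: 50.0
t 13.88 toe [-71.7  -0.    1.1] heel [58.3  0.1  1.1] F [15.9  1.9  7. ] M [ 0.07 -3.03 -0.02] w 0.15
0,-71.5,0.8 [ 0.     0.001 -0.001] [-0.2  0.  -0.3]
```

View pics/p4.png

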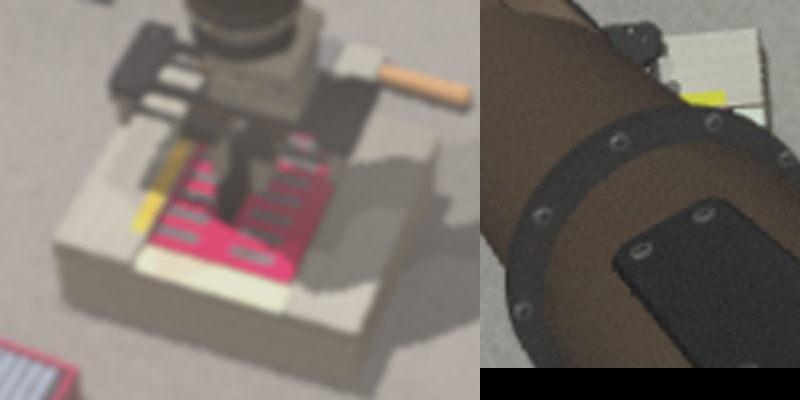

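The plate lies flat in the seat, its near edge clear of the catch at (300,245), with the stripe under the yellow lip. I'll relax the push slightly, then let go.

```bash
python3 -m creep '[[[0,0,0,-0.7,0,-0.3,0],[0,0,0,-1.4,-0.1,-0.5,0],[0,0,0,-1.4,-0.1,-0.5,0],[0,0,0,-1.4,-0.1,-0.5,0]]]'; python3 n.py
```

```text
time: 14.37
ee_pos: [0.5057, 0.2132, 0.0701]
eef_rot: [2.124, 2.313, 0.003]
ft_force: [-11.9, -2.6, 9.2]
gripper_width: 0.144
grasp_force: 50.0
t 14.37 toe [-71.7   0.    1.2] heel [58.3  0.1  0.9] F [12.1  1.5  9.2] M [ 0.31 -2.62  0.08] w 0.144
```

```bash
python3 -m creep '[[[0,0,0,0,0,0,16],[0,0,0,0,0,0,20],[0,0,0,0,0,0,30],[0,0,0,0,0,0,45],[0,0,0,0,0,0,60],[0,0,0,0,0,0,60],[0,0,0,0,0,0,60],[0,0,0,0,0,0,60],[0,0,0,0,0,0,60],[0,0,0,0,0,0,60]]]'; python3 n.py
```

```text
time: 15.2
ee_pos: [0.5084, 0.2136, 0.0701]
eef_rot: [2.123, 2.311, 0.011]
ft_force: [0.4, -0.6, 0.3]
gripper_width: 0.652
grasp_force: 0.0
t 15.2 toe [-74.5  -0.1   1.6] heel [55.5 -0.1  0.7] F [-0.3  0.6  0.3] M [ 0.05  0.13 -0.03] w 0.652
```

```bash
python3 -m creep '[[[0,0,0,0,0,10,60],[0,0,0,0,0,25,60],[0,0,0,0,0,50,60],[0,0,0,0,0,90,60],[0,0,0,0,0,130,60],[0,0,0,0,0,170,60],[0,0,0,0,0,180,60],[0,0,0,-30,-30,180,60],[0,0,0,-30,-30,180,60],[0,0,0,-30,-30,180,60],[0,0,0,-30,-30,180,60]]]'; python3 snap.py f1
python3 - <<'E'
from tgt import *
c=pickle.load(open("pics/f1.pkl","rb"));S=np.array([s[0],s[1],.06])
P=lambda x,y,z:proj(c,S+Re@(np.array([x,y,z])*1e-3))[0].round(1)
a=cv2.imread("pics/f1.png")
p=np.array([P(sx*85,sy*95,10) for sx in(-1,1) for sy in(-1,1)]);lo=np.maximum(p.min(0).astype(int),0);hi=np.minimum(p.max(0).astype(int),[640,400])
k=min(800/(hi-lo)[0],600/(hi-lo)[1]);cv2.imwrite("pics/fc.png",crop(a,*lo,*hi,k)[:600,:800])
q=lambda *x:((P(*x)-lo)*k).round().tolist()
print("handle top home corners",[q(x,y,39) for x in(7,-7) for y in(-40,40)])
print("catch edge",q(61,-40,12),q(61,40,12),"wall x65 z5",q(65,0,5))
E
```

```text
time: 16.12
ee_pos: [0.4784, 0.1835, 0.2507]
eef_rot: [2.123, 2.31, 0.012]
ft_force: [-0.4, 1.1, 0.5]
gripper_width: 0.656
grasp_force: 0.0
16.1667 [0.4787 0.184  0.2506] [-0.01, 0.016, 0.003, -0.009, 0.001, -0.0, 0.001] [0.03, 0.3, -0.64, 1.78, 0.2, 1.12, -0.58]
handle top home corners [[269.0, 198.0], [265.0, 470.0], [318.0, 198.0], [311.0, 470.0]]
catch edge [89.0, 196.0] [98.0, 448.0] wall x65 z5 [83.0, 323.0]
```

View pics/fc.png

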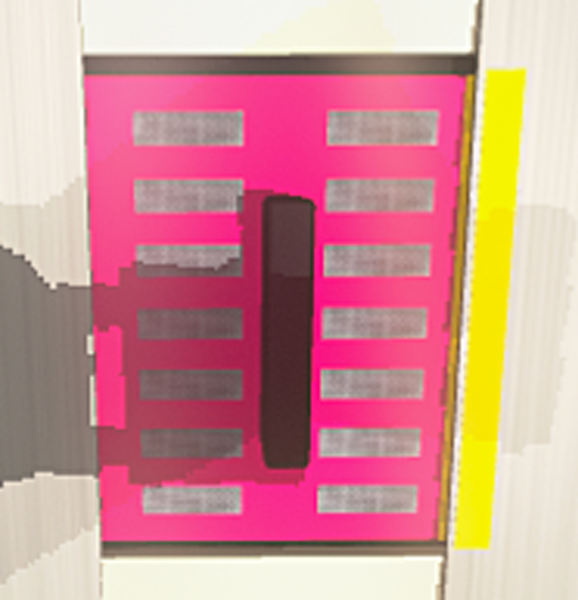

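The picture shows the handle at (288,330), where the home pose predicts it. The near edge lies under the catch with no gap at (92,300), and the stripe is under the lip, so the plate is home.

```bash
python3 -c "
from rig import ctrl
print(ctrl.hand_in())"
```

```text
the job is handed in; nothing more can be done
None
```

The pink filter plate is clipped into the extractor seat, with its striped edge under the lip and its other edge under the catch. I handed the job in at about 16 s of the 51 s allowed; I did no final check that the tray, jar, wax block and brush hadn't moved, though no move was aimed at them.

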